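# Stopper the oil flask at the polishing bench

### The arm

A 6-joint arm with a two-finger parallel gripper is mounted at the origin on the work surface. World frame = base frame: x ahead of the robot, y to its left, z up, the work surface at z = 0. Lengths are in mm, angles in rad, forces in N, time in s.
With the tool pointing down it reaches from about 325 to 900 mm from the base axis. Payload 6.1 kg.
Tool frame: the origin (TCP) lies midway between the tips of the shut fingers; the grasp point (between the pads) lies 19 mm behind it; z points along the fingers, y is the line along which they close (so a half turn about z gives the same grasp; the last joint's range is limited). The gripper opens to 87 mm and grips with 3 to 60 N. Pads are 19 mm wide; open, the fingers measure 117 mm over their backs; the gripper's body (75 mm by 190 mm) begins 51 mm behind the grasp point.
Start: joints at [1.122, 0.22, 1.526, -0, 1.395, -0.126], TCP at [198.263, 592.712, 222.538] pointing down, gripper open.
Joint ranges: [-2.98, 2.98], [-0.91, 2.08], [0.09, 2.57], [-1.24, 4.39], [0.2, 2.65], [-2.68, 2.68]. Speed limits (rad/s): [2.57, 2.57, 3.01, 3.14, 3.14, 3.14].

### API

Orientations are given as a unit quaternion [x, y, z, w].
In Python, from cell import arm gives the robot as it stands.
- The arm moves only by the tool servo_tool, never from a script. Its argument "series" is a list of rows, each a list of 7 numbers: the turn, a rotation vector about the tool's x, y, z scaled (see below), then the shift along the tool's x, y, z scaled (see below), then the opening, from -1 (shut) to 1 (fully open). A call has 1 to 5 rows; each row shifts and turns the commanded pose from where the row before left it, along the tool's axes as they then stand; what a row does not reach is not made up. The controller multiplies each number of a shift by 50 cm and each number of a turn by 45 degrees. A row lasts 1/8 s, in which the tool goes at most 62.5 mm and 10.7 degrees, less where a joint would pass 70% of its speed; a pose out of reach is approached as far as the arm can. A call with a number of a shift or a turn outside -1 to 1 is refused whole. A call with a gripper value outside its range is refused whole. The fingers move at their own pace and stop on an object; "newtons" is the grip in N (left out, the last holds). Time passes only in rows, so rows that do not move let the fingers close. It gives the time, the measured TCP pose, the force, the opening and the grip force at its end, in the units of the state.
- arm.state(): the state, without advancing time (a new reading comes with each control period).
- arm.grab_frame(name): name is "scene" or "side" or "wrist"; returns the picture (420x560x3 uint8, red, green, blue); there is no depth.
- arm.calibration(name): a dict with "fov_y" (degrees; the focal length in pixels is half the picture's height over the tangent of half this angle, whatever the lens; pixels are square), "cx", "cy" (the principal point, pixels), "dist_coeffs" ([k1, k2, p1, p2, k3] as OpenCV has them; the pictures are not rectified), "cam_to_world" (4x4, takes a point from camera to world coordinates); the wrist camera has in their place "T_tool_cam" (4x4, takes a point from camera to tool coordinates, whose origin is the TCP and whose axes are the flange's). Camera axes: x right, y up, looking along -z (the intrinsics and any distortion apply to the point x, -y, -z); pixel columns grow to the right and rows downward; lengths in mm; the calibration is good to about 2 mm. A picture is of the moment at which its call begins: read the wrist's pose just before it. calibration takes no time and is no camera call.
- arm.close_job(): hands the job in; it is judged then, once.
The state is a dict: "clock": time; "joints": joint angles; "qvel": joint speeds; "joint_efforts": joint torques, N m; "tcp_pos": TCP position; "eef_rot": TCP orientation; "ft_force": force on the tool from outside, world axes, zero at the start; "torque": the same for the moment, N m; "grip_width": opening from 0.0 (shut) to 1.0 (fully open); "grip_force": force on a finger pad.
Only numpy, scipy, OpenCV 4.12 (cv2) and the standard library are available. Lean on these libraries where they do the work, as an engineer would, in place of code of your own. Each camera call takes 0.05 s, during which the arm holds its last target. There are 200 camera calls.

### The job

Before the polishing wheel is started, close the oil flask against dust: take the stopper that fits its neck from the steel tray, lower it into the neck in the gripper (do not drop it in) and leave it fully home, its collar resting on the rim. Leave the flask standing where it is, and leave the other stopper, the wide jar and all the tools where they are.

Things in the scene. Friction and masses are not known exactly. Their poses are not given: they have to be found in the camera images.
- stopper_small: The smaller of two black rubber stoppers, the one that fits the flask; round, 101 mm tall, 0.11 kg, loose, upright in the tray. Origin: centre of its underside, z up its axis. From the bottom: tapered plug 45 mm long, 33 mm across at the foot, 45 at its top; flat collar 62 mm across, from 45 to 53 mm; plain upright grey cylindrical grip 30 mm across, from 53 to 101 mm.
- stopper_small_collar (a point): Centre of the underside of the small stopper's collar, 45 mm above the stopper's origin on its axis.
- stopper_large: The larger black rubber stopper, same form and height (101 mm) but plug 60 mm across at the foot and 73 mm at its top, collar 92 mm across, same grey 30 mm grip; too wide for the flask. Stands in the same tray. Origin: centre of its underside. Leave it.
- tray: Low open steel tray, fixed, 230 mm (its x) by 110 mm (its y), rim 14 mm high, walls and floor 4 mm thick. The two stoppers stand on its floor, side by side along its x, their axes about 110 mm apart, in either order. Origin: centre of its underside.
- flask: Aluminium oil flask, loose, about 0.7 kg, 130 mm tall, upright on the bench: body 100 mm across up to 66 mm high, sloping shoulder, then a straight neck 62 mm across outside from 88 mm up to the rim. The neck is open: straight round bore 52 mm across from the rim down to 88 mm height, hollow below. Origin: centre of its underside, z up.
- flask_mouth (a point): Centre of the flask's mouth, at the height of its rim, 130 mm above the flask's origin; z up along the flask's axis. When the stopper is home its collar point lies here.
- jar: Straight-sided open aluminium jar with a wide mouth, loose, 94 mm across and 90 mm tall, no neck. Flask and jar stand one to the left and one to the right of the tray, either way round; the polishing wheel at the far left of the bench has a 220 mm tall spindle. Origin: centre of its underside. Leave it.
- wrench: Open-ended wrench, 140 mm long, lying on the bench. Leave it.
- brush: Brush, 150 mm long, lying on the bench. Leave it.
- screwdriver: Screwdriver, 170 mm long, lying on the bench. Leave it.
- pliers: Pliers with red grips, 140 mm long, lying on the bench beyond the tray. Leave them.
- clamp_bar: Flat steel clamp bar 90 x 26 mm, 10 mm thick, with an upright 60 mm pin near one end, lying on the bench. Leave it.
- weight: Dark steel block 75 x 55 x 30 mm, lying on the bench beyond the tray. Leave it.
Things that resemble listed ones, but are neither listed nor needed, are in the scene too. Leave any green or purple look-alike of the stopper_small alone.

How it is judged (in metres and radians):
On the way:
1. the gripper holds the small stopper with its plug lowered at least 15 mm into the flask's neck (contact force between the fingers and stopper_small above 0.5 N and z of stopper_small in the frame of flask_mouth between -0.05 and -0.015 m and horizontal distance between stopper_small and flask_mouth below 0.015 m), for 0.1 s.
At the end, for the whole second after the job is handed in: Small stopper at rest in the flask's neck, collar within 4 mm of the rim in height, within 7 mm of its centre, axes within 0.1 rad; flask at rest, upright (0.05 rad), moved under 40 mm; jar, large stopper, wrench, brush, screwdriver, pliers, clamp bar and weight each moved under 30 mm (horizontal distance between stopper_small_collar and flask_mouth below 0.007 m and z of stopper_small_collar in the frame of flask_mouth between -0.004 and 0.004 m and angle between the z axis of stopper_small and the z axis of flask, either way round below 0.1 rad and angle between flask's own z axis and vertical below 0.05 rad and distance of flask from where it was at the start of the episode below 0.04 m and linear speed of each of stopper_small, flask below 0.02 m/s and distance of each of jar, stopper_large, wrench, brush, screwdriver, pliers, clamp_bar, weight from where it was at the start of the episode below 0.03 m); the robot touches nothing.
It fails at once if the flask, the jar or the large stopper is tipped by more than 0.4 rad (angle between any of flask, jar, stopper_large's own z axis and vertical above 0.4 rad).
It also fails if it takes over 43 s, if anything falls off the work surface, if the arm or the gripper's body presses on something with over 40 N, if the wrist force passes 120 N, or if a joint passes its speed limit or range.

## Working session

There is one attempt and no reset: what is moved stays moved. The work goes in short steps, Python scripts to look and compute and a tool call to move; the robot and the scene stay as the last step left them, time stands still between calls to the robot, and variables do not carry over. Pictures are saved under pics/ and viewed, at most 10 in all, crops included, and the job is handed in when it is done.

Besides the shell and the picture viewer there is one more tool, called after ">>>" as name(argument=value, ...), one argument or row to a line, values as JSON. servo_tool: Moves the arm, as the interface text tells. Shifts and turns lie within -1 to 1; 1 stands for 50 cm of shift or 45 degrees of turn. Its arguments: {"type":"object","properties":{"series":{"type":"array"},"newtons":{"type":"number"}},"required":["series"]}

```bash
mkdir -p pics; ls; python3 - <<'E'
from cell import arm
import cv2,numpy as np
s=arm.state()
print(s)
for n in ("scene","side","wrist"):
    im=arm.grab_frame(n); cv2.imwrite(f"pics/{n}0.png",im[:,:,::-1]); c=arm.calibration(n); print(n,{k:(np.round(v,4).tolist()) for k,v in c.items()})
a=cv2.imread("pics/scene0.png");b=cv2.imread("pics/side0.png")
E
```

```text
pics
{'clock': 0.0, 'joints': array([ 1.12188514e+00,  2.21225676e-01,  1.52761533e+00, -2.43011106e-05,
        1.39469359e+00, -1.26094830e-01]), 'qvel': array([-0.00066247,  0.00112652, -0.00015236, -0.00067893, -0.00073062,
       -0.002036  ]), 'joint_efforts': array([-7.82634834e-04, -4.94593120e+01, -3.87387156e+01,  7.00304867e-02,
        5.65832527e-02, -1.56552628e-04]), 'tcp_pos': array([198.01036053, 592.14814485, 221.43530005]), 'eef_rot': array([ 1.60706052e-01,  9.87001835e-01, -9.34511179e-04, -2.63858213e-04]), 'ft_force': array([-0.01859839, -0.46803555, -0.94660997]), 'torque': array([ 0.0025874 , -0.01632272,  0.00855115]), 'grip_force': 0.0, 'grip_width': 1.000668143518677}
scene {'fov_y': 56.7197, 'cx': 283.0562, 'cy': 212.5644, 'dist_coeffs': [-0.0218, 0.0, 0.0, 0.0, 0.0], 'cam_to_world': [[-0.7093, -0.4094, 0.5739, 1044.6264], [0.7048, -0.3982, 0.5871, 489.3896], [-0.0118, 0.8209, 0.5709, 577.6256], [0.0, 0.0, 0.0, 1.0]]}
side {'fov_y': 42.0192, 'cx': 274.7322, 'cy': 215.0219, 'dist_coeffs': [0.0339, 0.0, 0.0, 0.0, 0.0], 'cam_to_world': [[0.7606, 0.3312, -0.5584, -191.524], [-0.6489, 0.4175, -0.6361, -873.5703], [0.0225, 0.8462, 0.5324, 798.5487], [0.0, 0.0, 0.0, 1.0]]}
wrist {'fov_y': 67.9703, 'cx': 281.6919, 'cy': 214.1145, 'dist_coeffs': [-0.004, 0.0, 0.0, 0.0, 0.0], 'T_tool_cam': [[-0.0005, 0.9645, 0.264, 71.924], [1.0, 0.0004, 0.0005, -0.1998], [0.0004, 0.264, -0.9645, -162.4626], [0.0, 0.0, 0.0, 1.0]]}
```

View pics/scene0.png

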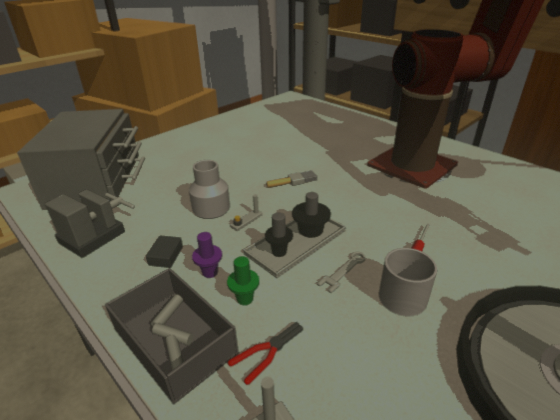

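View pics/side0.png

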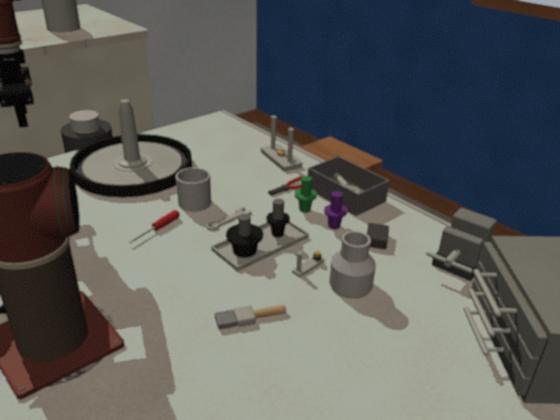

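The scene view shows the small stopper at about (279,235), the large one at (312,215), the flask at (208,190) and the jar at (407,282). In the side view the small stopper is at (278,220), the large one at (244,237) and the flask mouth at about (355,243). I'll zoom in for exact pixels.

```bash
cat > h.py <<'E'
import cv2,numpy as np
def ray(c,T,px):
    f=210/np.tan(np.radians(c["fov_y"]/2))
    K=np.array([[f,0,c["cx"]],[0,f,c["cy"]],[0,0,1]])
    u=cv2.undistortPoints(np.array([[px]],float),K,np.array(c["dist_coeffs"],float))[0,0]
    d=T[:3,:3]@np.array([u[0],-u[1],-1.]); return T[:3,3],d/np.linalg.norm(d)
def tri(rs):
    A=sum(np.eye(3)-np.outer(d,d) for o,d in rs); b=sum((np.eye(3)-np.outer(d,d))@o for o,d in rs)
    p=np.linalg.solve(A,b); return p,[np.linalg.norm(np.cross(p-o,d)) for o,d in rs]
def proj(c,T,p):
    f=210/np.tan(np.radians(c["fov_y"]/2))
    K=np.array([[f,0,c["cx"]],[0,f,c["cy"]],[0,0,1]])
    q=(np.atleast_2d(p)-T[:3,3])@T[:3,:3]*[1,-1,-1]
    return cv2.projectPoints(q,np.zeros(3),np.zeros(3),K,np.array(c["dist_coeffs"],float))[0][:,0]
E
python3 - <<'E'
import cv2,numpy as np
a=cv2.imread("pics/scene0.png")[150:270,180:340];b=cv2.imread("pics/side0.png")[190:300,225:385]
o=np.vstack([cv2.resize(x,None,fx=k,fy=k,interpolation=cv2.INTER_CUBIC)[:300] for x,k in((a,2.5),(b,2.5))])
a=cv2.resize(a,None,fx=5,fy=5,interpolation=cv2.INTER_CUBIC);b=cv2.resize(b,None,fx=5,fy=5,interpolation=cv2.INTER_CUBIC)
cv2.imwrite("pics/a.png",cv2.convertScaleAbs(a,alpha=1.5));cv2.imwrite("pics/b.png",cv2.convertScaleAbs(b,alpha=1.5))
E
```

```text
(no output)
```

View pics/a.png

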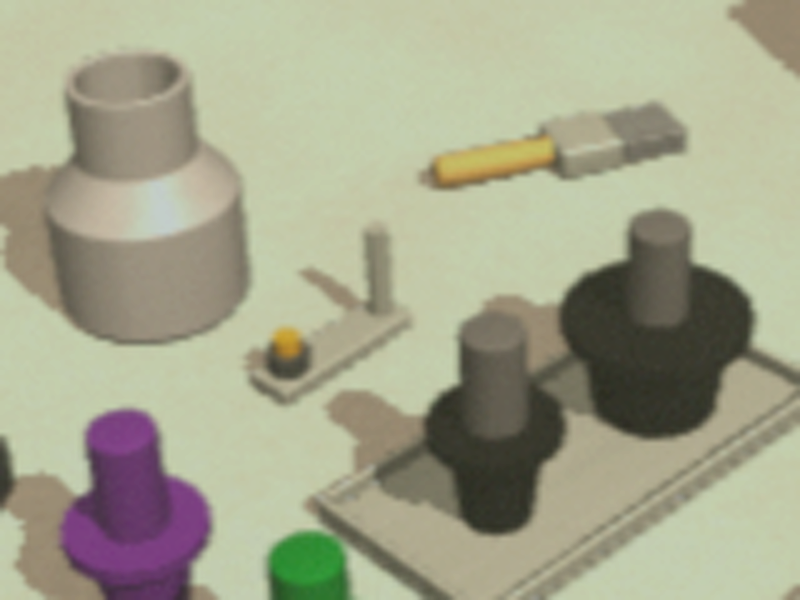

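View pics/b.png

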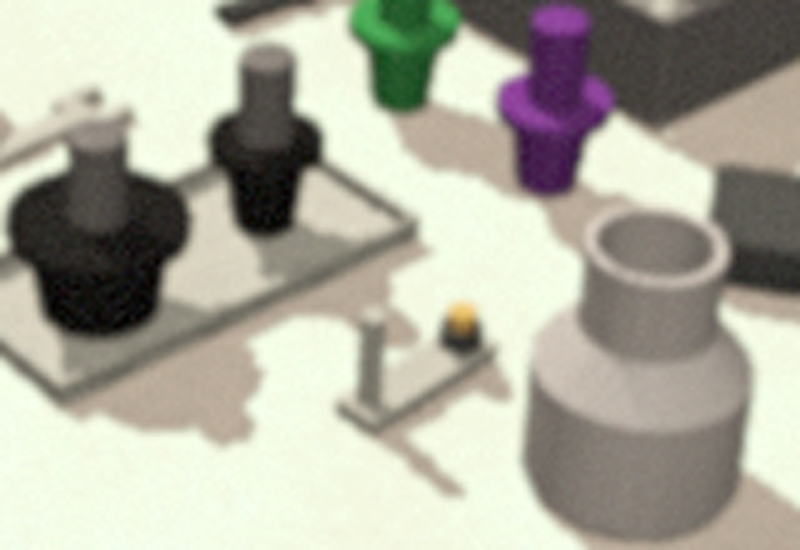

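The flask mouth, both grip tops and the clamp-bar pin are clear in both crops. I'll triangulate them.

```bash
python3 - <<'E'
from h import *
from cell import arm
cs={n:arm.calibration(n) for n in("scene","side","wrist")}
P={"small":((495,331),(268,60)),"large":((660,228),(99,133)),"mouth":((129,79),(657,246)),"pin":((377,230),(372,313)),"purple":((123,428),(561,22)),"foot_small":((495,512),(262,222))}
for k,(a,b) in P.items():
    px=[(np.array(a)+.5)/5-.5+[180,150],(np.array(b)+.5)/5-.5+[225,190]]
    rs=[ray(cs[n],np.array(cs[n]["cam_to_world"]),q) for n,q in zip(("scene","side"),px)]
    p,r=tri(rs); print(k,p.round(1),np.round(r,1))
# green top & tray corners on z planes
def onz(n,px,z):
    o,d=ray(cs[n],np.array(cs[n]["cam_to_world"]),px); return (o+d*(z-o[2])/d[2]).round(1)
print("tray near corner scene",onz("scene",(243.5,249.5),14), "side corner",onz("side",(307.5,234),14),onz("side",(238.5,267),14))
E
```

```text
small [584.1   1.5 102.9] [2.2 2.2]
large [476.1  -1.2 103.9] [1.9 1.9]
mouth [ 584.2 -255.5  128.8] [1.8 1.8]
pin [ 521.8 -146.6   59.9] [1.4 1.4]
purple [730.6 -60.1  99.7] [1.6 1.6]
foot_small [585.7   2.4   4.2] [1. 1.]
tray near corner scene [641.8 -51.   14. ] side corner [637.9 -57.7  14. ] [417.2 -56.9  14. ]
```

The tops triangulate to z≈103–104 against an expected 105. The mouth comes out at 129 (expected 130), the foot at 4 and the axis spacing at 108, so the measurements are consistent. The tray lies along world x, so I'll grip along world y. First I rise, square the yaw and go over.

>>> servo_tool(
  series=[
    [0, 0, -0.2, 0, 0, -0.1, 1],
    [0, 0, -0.21, 0, 0, -0.1, 1],
    [0, 0, 0, 0, 0, 0, 1],
  ],
)

```text
clock: 0.52
tcp_pos: [199.2, 594.7, 328.3]
eef_rot: [-0.0, 1.0, 0.004, 0.002]
ft_force: [-0.2, 0.4, 1.4]
grip_width: 1.002
grip_force: 0.0
```

>>> servo_tool(
  series=[
    [0, 0, 0, -0.064, -0.098, 0, 1],
    [0, 0, 0, -0.064, -0.098, 0, 1],
    [0, 0, 0, -0.064, -0.098, 0, 1],
    [0, 0, 0, -0.064, -0.098, 0, 1],
    [0, 0, 0, -0.064, -0.098, 0, 1],
  ],
)

```text
clock: 1.15
tcp_pos: [358.4, 345.7, 321.4]
eef_rot: [0.001, 1.0, -0.0, -0.0]
ft_force: [1.1, 0.0, 0.5]
grip_width: 1.005
grip_force: 0.0
```

>>> servo_tool(
  series=[
    [0, 0, 0, -0.064, -0.098, 0, 1],
    [0, 0, 0, -0.064, -0.098, 0, 1],
    [0, 0, 0, -0.064, -0.098, 0, 1],
    [0, 0, 0, -0.064, -0.098, 0, 1],
    [0, 0, 0, -0.064, -0.098, 0, 1],
  ],
)

```text
clock: 1.78
tcp_pos: [518.2, 100.7, 321.4]
eef_rot: [0.001, 1.0, 0.0, -0.001]
ft_force: [0.2, 1.2, 0.7]
grip_width: 1.0
grip_force: 0.0
```

>>> servo_tool(
  series=[
    [0, 0, 0, -0.064, -0.098, 0, 1],
    [0, 0, 0, -0.064, -0.098, 0, 1],
    [0, 0, 0, 0, 0, 0, 1],
    [0, 0, 0, 0, 0, 0, 1],
  ],
)

```text
clock: 2.28
tcp_pos: [581.2, 4.7, 321.3]
eef_rot: [0.001, 1.0, 0.0, -0.001]
ft_force: [-0.5, -0.9, -0.4]
grip_width: 1.004
grip_force: 0.0
```

```bash
cat > snap.py <<'E'
import sys,cv2,numpy as np,pickle
from cell import arm
s=arm.state(); im=arm.grab_frame("wrist"); n=sys.argv[1]
cv2.imwrite(f"pics/{n}.png",im[:,:,::-1]); pickle.dump(s,open(f"{n}.pkl","wb")); print(s["tcp_pos"],s["eef_rot"])
E
python3 snap.py w1
```

```text
[581.18122251   4.6703766  321.28395827] [ 9.68751048e-04  9.99998789e-01  4.31624167e-04 -1.13871454e-03]
```

>>> servo_tool(
  series=[
    [0, 0, 0, 0, 0, 0.1, 1],
    [0, 0, 0, 0, 0, 0.1, 1],
    [0, 0, 0, 0, 0, 0, 1],
    [0, 0, 0, 0, 0, 0, 1],
  ],
)

```text
clock: 2.82
tcp_pos: [582.5, 5.3, 224.8]
eef_rot: [-0.0, 1.0, -0.0, 0.001]
ft_force: [0.8, -0.5, 0.9]
grip_width: 1.003
grip_force: 0.0
```

```bash
python3 snap.py w2; python3 -c "
import cv2,numpy as np
a=cv2.imread('pics/w1.png');b=cv2.imread('pics/w2.png')
cv2.imwrite('pics/w12.png',cv2.convertScaleAbs(np.hstack([a[60:420,80:480],b[60:420,80:480]]),alpha=1.4))"
```

```text
[582.49973681   5.26479937 224.83373154] [-2.55938175e-04  9.99999143e-01 -1.23811174e-04  1.27825369e-03]
```

View pics/w12.png

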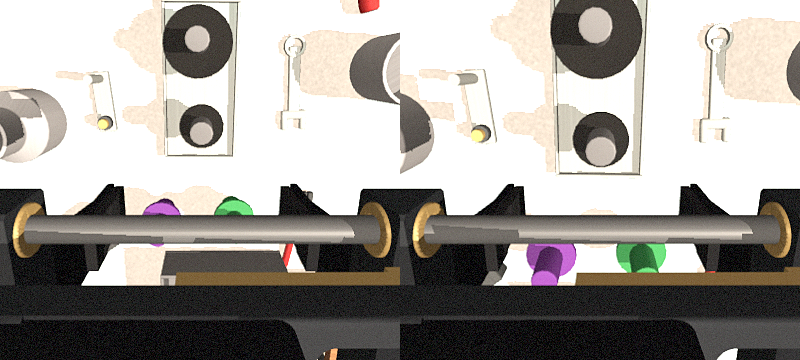

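The wrist views show the small grip top at about (282,192) in w1 and (280,207) in w2, and the large one above it. The flask lies to the left. I'll measure the grip with both and go over the flask.

```bash
cat >> h.py <<'E'
import pickle
from scipy.spatial.transform import Rotation as R
def wT(c,s):
    T=np.eye(4);T[:3,:3]=R.from_quat(s["eef_rot"]).as_matrix();T[:3,3]=s["tcp_pos"];return T@np.array(c["T_tool_cam"])
E
python3 - <<'E'
from h import *
from cell import arm
c=arm.calibration("wrist");T=[wT(c,pickle.load(open(f"{n}.pkl","rb"))) for n in("w1","w2")]
for w in [((282,193),(280,209)),((277,99),(275.5,85))]:
    print(tri([ray(c,t,q) for t,q in zip(T,w)]))
    for t,q in zip(T,w):
        o,d=ray(c,t,q);print((o+d*(105-o[2])/d[2]).round(1))
E
python3 -c "
import cv2,numpy as np
a=cv2.imread('pics/w1.png')[160:220,250:310];b=cv2.imread('pics/w2.png')[170:230,250:310]
cv2.imwrite('pics/z.png',cv2.convertScaleAbs(cv2.resize(np.hstack([a,b]),None,fx=6,fy=6,interpolation=2),alpha=1.5))"
```

```text
(array([591.55893875,   3.95424559,  72.688828  ]), [np.float64(0.8968364015657111), np.float64(0.8968364015656949)])
[585.2   4.8 105. ]
[583.1   3.3 105. ]
(array([ 4.76782842e+02, -3.07624542e-01,  1.18689487e+02]), [np.float64(0.1929442716213534), np.float64(0.1929442716213529)])
[475.6  -0.7 105. ]
[ 4.751e+02 -4.000e-01  1.050e+02]
```

View pics/z.png

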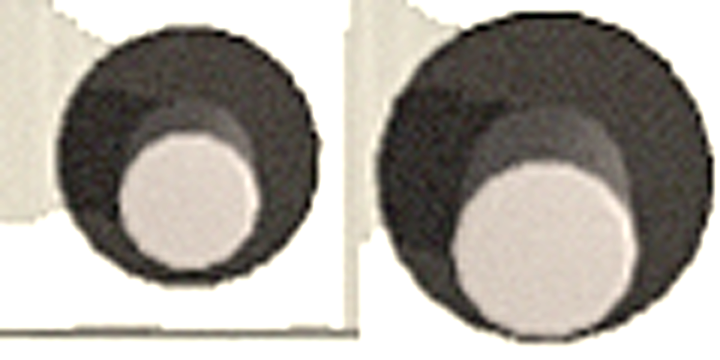

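>>> servo_tool(
  series=[
    [0, 0, 0, 0, -0.1, -0.1, 1],
    [0, 0, 0, 0, -0.12, 0, 1],
    [0, 0, 0, 0, -0.12, 0, 1],
    [0, 0, 0, 0, -0.1, 0, 1],
    [0, 0, 0, 0, -0.08, 0, 1],
  ],
)

```text
clock: 3.5
tcp_pos: [582.5, -252.5, 270.3]
eef_rot: [0.001, 1.0, -0.001, 0.002]
ft_force: [0.1, 1.1, -0.3]
grip_width: 1.0
grip_force: 0.0
```

>>> servo_tool(
  series=[
    [0, 0, 0, 0, 0, 0, 1],
    [0, 0, 0, 0, 0, 0, 1],
  ],
)

```text
clock: 3.75
tcp_pos: [582.4, -249.7, 268.8]
eef_rot: [0.0, 1.0, -0.0, 0.001]
ft_force: [-0.7, 0.5, 1.2]
grip_width: 1.001
grip_force: 0.0
```

```bash
python3 snap.py f1
```

```text
[ 582.35528522 -249.67956917  268.81617119] [ 4.56344373e-04  9.99998893e-01 -4.84818359e-04  1.33099353e-03]
```

>>> servo_tool(
  series=[
    [0, 0, 0, 0.1, 0, 0, 1],
    [0, 0, 0, 0.06, 0, 0, 1],
    [0, 0, 0, 0, 0, 0, 1],
    [0, 0, 0, 0, 0, 0, 1],
  ],
)

```text
clock: 4.3
tcp_pos: [502.6, -249.1, 267.7]
eef_rot: [-0.0, 1.0, -0.0, 0.001]
ft_force: [-0.0, 0.2, 0.4]
grip_width: 0.998
grip_force: 0.0
```

```bash
python3 snap.py f2; python3 -c "
import cv2,numpy as np
a=cv2.imread('pics/f1.png');b=cv2.imread('pics/f2.png')
cv2.imwrite('pics/f12.png',cv2.convertScaleAbs(np.hstack([a[:,80:480],b[:,80:480]]),alpha=1.0))"
```

```text
[ 502.56451345 -249.05385877  267.66807287] [-1.97171218e-04  9.99999501e-01 -3.89041587e-04  8.98686378e-04]
```

View pics/f12.png

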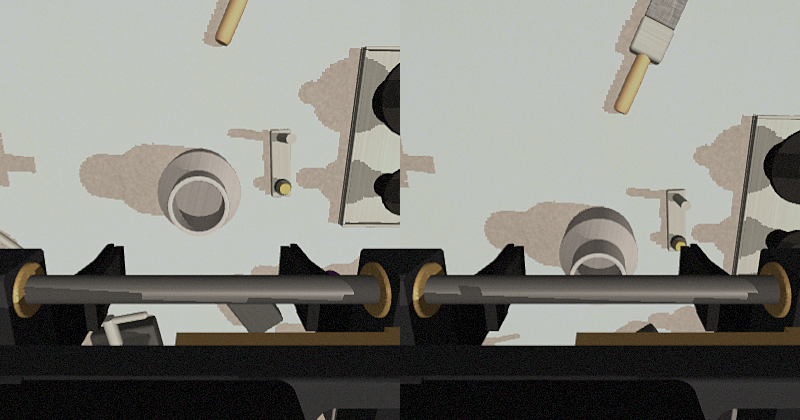

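In f1 the mouth is centred at about (279,204); in f2 the gripper half hides it. I'll move to the far side for a proper second view.

>>> servo_tool(
  series=[
    [0, 0, 0, -0.1, 0, 0, 1],
    [0, 0, 0, -0.12, 0, 0, 1],
    [0, 0, 0, -0.08, 0, 0, 1],
    [0, 0, 0, 0, 0, 0, 1],
    [0, 0, 0, 0, 0, 0, 1],
  ],
)

```text
clock: 4.97
tcp_pos: [651.6, -249.3, 265.9]
eef_rot: [-0.0, 1.0, 0.0, -0.001]
ft_force: [-0.2, 0.4, -0.2]
grip_width: 0.999
grip_force: 0.0
```

```bash
python3 snap.py f3; python3 - <<'E'
from h import *
from cell import arm
c=arm.calibration("wrist");S={n:pickle.load(open(f"{n}.pkl","rb")) for n in("w1","w2","f1","f3")}
T={n:wT(c,s) for n,s in S.items()}
print(tri([ray(c,T[n],q) for n,q in (("w1",(281.1,193.1)),("w2",(280.5,211.3)))]))
for n,q in (("w1",(281.1,193.1)),("w2",(280.5,211.3))):
    o,d=ray(c,T[n],q);print((o+d*(105-o[2])/d[2]).round(1))
t=[]
for n in("f1","f3"):
    q=proj(c,T[n],[[584.2,-255.5,130]])[0].round().astype(int);print(n,q)
    x0,y0=q-50;x0=max(x0,0);y0=max(y0,0);im=cv2.imread(f"pics/{n}.png")[y0:y0+100,x0:x0+100];print("off",x0,y0)
    t.append(cv2.resize(im,(400,400),interpolation=2))
cv2.imwrite("pics/fz.png",cv2.convertScaleAbs(np.hstack(t),alpha=1.2))
E
```

```text
[ 651.57859354 -249.34696875  265.94997396] [-4.29208497e-05  9.99999756e-01  2.11865306e-04 -6.64745853e-04]
(array([585.44694734,   3.71127202, 104.47934903]), [np.float64(0.0160175232532496), np.float64(0.01601752325326289)])
[585.3   3.7 105. ]
[585.3   3.7 105. ]
f1 [276 205]
off 226 155
f3 [275 134]
off 225 84
```

View pics/fz.png

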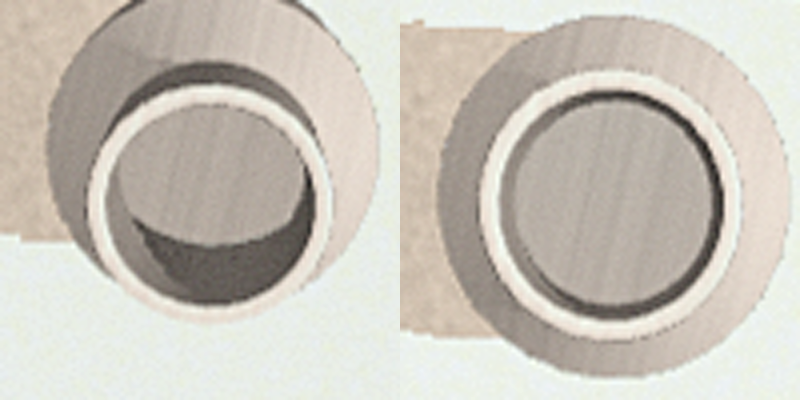

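The rim centre is at (278.1,205.2) in f1 and (277.1,134.6) in f3.

```bash
python3 - <<'E'
from h import *
from cell import arm
c=arm.calibration("wrist");S={n:pickle.load(open(f"{n}.pkl","rb")) for n in("f1","f3")}
W=(("f1",(278.1,205.2)),("f3",(277.1,134.6)))
print(tri([ray(c,wT(c,S[n]),q) for n,q in W]))
for n,q in W:
    o,d=ray(c,wT(c,S[n]),q);print((o+d*(130-o[2])/d[2]).round(1))
E
```

```text
(array([ 584.5316965 , -253.8843305 ,  127.65676085]), [np.float64(0.06871553146570446), np.float64(0.06871553146567437)])
[ 584.  -253.8  130. ]
[ 584.5 -253.9  130. ]
```

The mouth is at (584.3, −253.8) and z is consistent with 130. The small grip is at (585.4, 3.7) with its top at 104.5. I'll go back over the stopper.

>>> servo_tool(
  series=[
    [0, 0, 0, 0.026, 0.1, 0, 1],
    [0, 0, 0, 0.026, 0.11, 0, 1],
    [0, 0, 0, 0.026, 0.11, 0, 1],
    [0, 0, 0, 0.026, 0.1, 0, 1],
    [0, 0, 0, 0.028, 0.086, 0, 1],
  ],
)

```text
clock: 5.65
tcp_pos: [584.5, 4.6, 267.8]
eef_rot: [0.0, 1.0, -0.0, 0.001]
ft_force: [1.2, 0.8, 0.1]
grip_width: 1.001
grip_force: 0.0
```

>>> servo_tool(
  series=[
    [0, 0, 0, 0, 0, 0.08, 1],
    [0, 0, 0, 0, 0, 0.08, 1],
    [0, 0, 0, 0, 0, 0, 1],
    [0, 0, 0, 0, 0, 0, 1],
  ],
)

```text
clock: 6.15
tcp_pos: [586.4, 2.7, 188.9]
eef_rot: [0.001, 1.0, -0.0, 0.001]
ft_force: [0.5, 0.6, -0.1]
grip_width: 1.002
grip_force: 0.0
```

>>> servo_tool(
  series=[
    [0, 0, 0, 0, 0, 0.1, 1],
    [0, 0, 0, 0, 0, 0.08, 1],
    [0, 0, 0, 0, 0, 0.05, 1],
    [0, 0, 0, 0, 0, 0, 1],
    [0, 0, 0, 0, 0, 0, 1],
  ],
  newtons=15,
)

```text
clock: 6.78
tcp_pos: [587.8, 2.7, 74.5]
eef_rot: [0.001, 1.0, -0.0, 0.002]
ft_force: [0.2, 0.3, -0.5]
grip_width: 1.0
grip_force: 0.0
```

>>> servo_tool(
  series=[
    [0, 0, 0, 0.002, 0, 0.01, 1],
    [0, 0, 0, 0, 0, 0, 1],
  ],
)

```text
clock: 7.02
tcp_pos: [585.1, 3.2, 67.4]
eef_rot: [0.0, 1.0, -0.0, 0.0]
ft_force: [-0.8, -0.5, 0.2]
grip_width: 1.004
grip_force: 0.0
```

>>> servo_tool(
  series=[
    [0, 0, 0, 0, 0, 0, 1],
  ],
)

```text
clock: 7.15
tcp_pos: [585.0, 3.2, 67.2]
eef_rot: [0.0, 1.0, -0.0, 0.0]
ft_force: [-0.2, 0.0, 0.6]
grip_width: 1.002
grip_force: 0.0
```

>>> servo_tool(
  series=[
    [0, 0, 0, 0, 0, 0, -1],
    [0, 0, 0, 0, 0, 0, -1],
    [0, 0, 0, 0, 0, 0, -1],
    [0, 0, 0, 0, 0, 0, -1],
    [0, 0, 0, 0, 0, 0, -1],
  ],
  newtons=20,
)

```text
clock: 7.78
tcp_pos: [584.8, 3.2, 66.7]
eef_rot: [0.0, 1.0, 0.0, -0.0]
ft_force: [-0.7, 0.1, -0.0]
grip_width: 0.516
grip_force: 0.0
```

>>> servo_tool(
  series=[
    [0, 0, 0, 0, 0, 0, -1],
    [0, 0, 0, 0, 0, 0, -1],
    [0, 0, 0, 0, 0, 0, -1],
  ],
)

```text
clock: 8.15
tcp_pos: [584.8, 3.2, 66.7]
eef_rot: [0.0, 1.0, 0.0, -0.0]
ft_force: [0.5, 0.0, -0.9]
grip_width: 0.34
grip_force: 20.0
```

It's held at a width of 0.34 (29.6 mm) and 20 N. The stopper's foot is 62.7 mm below the TCP, so home is TCP z≈147.7. Lifting.

>>> servo_tool(
  series=[
    [0, 0, 0, 0, 0, -0.04, -1],
    [0, 0, 0, 0, 0, -0.1, -1],
    [0, 0, 0, 0, 0, -0.1, -1],
    [0, 0, 0, 0, 0, -0.1, -1],
    [0, 0, 0, 0, 0, 0, -1],
  ],
)

```text
clock: 8.78
tcp_pos: [588.0, 2.8, 244.2]
eef_rot: [0.0, 1.0, -0.001, 0.006]
ft_force: [-0.4, -0.4, -1.5]
grip_width: 0.339
grip_force: 20.0
```

>>> servo_tool(
  series=[
    [0, 0, 0, 0, -0.08, 0, -1],
    [0, 0, 0, 0, -0.09, 0, -1],
    [0, 0, 0, 0, -0.09, 0, -1],
    [0, 0, 0, 0, -0.09, 0, -1],
    [0, 0, 0, 0.002, -0.09, 0, -1],
  ],
)

```text
clock: 9.4
tcp_pos: [582.9, -217.9, 236.0]
eef_rot: [0.0, 1.0, 0.0, -0.001]
ft_force: [0.4, -0.7, -1.2]
grip_width: 0.339
grip_force: 20.0
```

>>> servo_tool(
  series=[
    [0, 0, 0, 0, -0.074, 0, -1],
    [0, 0, 0, 0, 0, 0, -1],
    [0, 0, 0, 0, 0, 0, -1],
    [0, 0, 0, 0, 0, 0, -1],
  ],
)

```text
clock: 9.9
tcp_pos: [583.6, -252.5, 236.6]
eef_rot: [-0.0, 1.0, 0.0, -0.0]
ft_force: [-1.0, 0.6, -1.4]
grip_width: 0.343
grip_force: 20.0
```

```bash
python3 snap.py c1; python3 -c "
from cell import arm;import cv2
for n in ('scene','side'): cv2.imwrite(f'pics/{n}1.png',arm.grab_frame(n)[:,:,::-1])
import numpy as np
a=cv2.resize(cv2.imread('pics/scene1.png')[100:240,140:273],(399,420),interpolation=2)
b=cv2.resize(cv2.imread('pics/side1.png')[170:310,290:423],(399,420),interpolation=2)
cv2.imwrite('pics/c2.png',np.hstack([a,b]))
print(arm.state()['tcp_pos'],arm.state()['grip_width'])"
```

```text
[ 583.59767306 -252.51584661  236.55295721] [-2.26490660e-04  9.99999912e-01  2.85958862e-04 -2.07088692e-04]
[ 583.82299561 -252.77137551  236.88514009] 0.34242146763337694
```

View pics/c2.png

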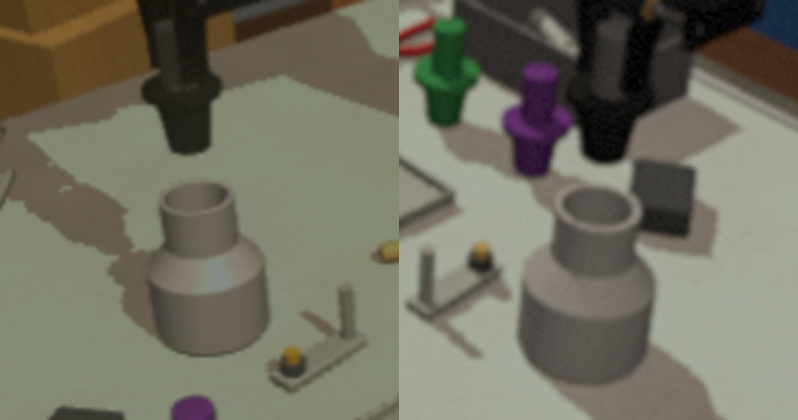

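The stopper hangs upright above the mouth: in this crop its foot is at (187,143) in scene and (604,152) in side, with the mouth at (197,197) and (598,208). I'll check the offset numerically.

```bash
python3 - <<'E'
from h import *
from cell import arm
C=[arm.calibration(n) for n in("scene","side")]
for k,a,b in(("foot",(187.5,144),(604.5,151)),("collar",(182.5,92.5),(608.5,98)),("mouth",(197.5,198),(598,208))):
    q=[np.array(a)/3+[140-.33,100-.33],np.array([b[0]-399,b[1]])/3+[290-.33,170-.33]]
    print(k,tri([ray(c,np.array(c["cam_to_world"]),x) for c,x in zip(C,q)]))
E
```

```text
foot (array([ 585.32652752, -255.36469979,  176.80946554]), [np.float64(0.8531318896822428), np.float64(0.8531318896821769)])
collar (array([ 583.89300653, -254.35545411,  220.40187757]), [np.float64(0.8159668296077048), np.float64(0.8159668296079157)])
mouth (array([ 584.28180253, -255.37116308,  128.15581134]), [np.float64(1.9180741933285077), np.float64(1.9180741933286265)])
```

It's aligned to about 1 mm, foot against mouth. Lowering.

>>> servo_tool(
  series=[
    [0, 0, 0, 0, -0.002, 0.04, -1],
    [0, 0, 0, 0, 0, 0.03, -1],
    [0, 0, 0, 0, 0, 0.03, -1],
    [0, 0, 0, 0, 0, 0.02, -1],
    [0, 0, 0, 0, 0, 0, -1],
  ],
)

```text
clock: 10.68
tcp_pos: [582.9, -254.5, 175.2]
eef_rot: [0.0, 1.0, 0.001, -0.001]
ft_force: [-0.8, -0.5, -1.8]
grip_width: 0.339
grip_force: 20.0
```

>>> servo_tool(
  series=[
    [0, 0, 0, 0, 0, 0, -1],
    [0, 0, 0, 0, 0, 0, -1],
  ],
)

```text
clock: 10.92
tcp_pos: [584.1, -255.1, 177.7]
eef_rot: [0.0, 1.0, -0.0, 0.001]
ft_force: [-0.2, -0.0, -1.9]
grip_width: 0.339
grip_force: 20.0
```

>>> servo_tool(
  series=[
    [0, 0, 0, 0, 0.002, 0.016, -1],
    [0, 0, 0, 0, 0, 0.016, -1],
    [0, 0, 0, 0, 0, 0.014, -1],
    [0, 0, 0, 0, 0, 0, -1],
    [0, 0, 0, 0, 0, 0, -1],
  ],
)

```text
clock: 11.55
tcp_pos: [583.7, -253.8, 153.8]
eef_rot: [0.0, 1.0, -0.0, -0.0]
ft_force: [-0.0, -0.1, -1.3]
grip_width: 0.338
grip_force: 20.0
```

>>> servo_tool(
  series=[
    [0, 0, 0, 0, 0, 0.004, -1],
    [0, 0, 0, 0, 0, 0.004, -1],
    [0, 0, 0, 0, 0, 0, -1],
    [0, 0, 0, 0, 0, 0, -1],
  ],
)

```text
clock: 12.05
tcp_pos: [583.6, -253.8, 149.8]
eef_rot: [0.0, 1.0, -0.0, 0.0]
ft_force: [0.1, -0.1, -1.1]
grip_width: 0.335
grip_force: 20.0
```

>>> servo_tool(
  series=[
    [0, 0, 0, 0, 0, 0.003, -1],
    [0, 0, 0, 0, 0, 0, -1],
    [0, 0, 0, 0, 0, 0, -1],
  ],
)

```text
clock: 12.42
tcp_pos: [583.6, -253.8, 148.2]
eef_rot: [0.0, 1.0, -0.0, -0.0]
ft_force: [-0.1, -0.1, -1.5]
grip_width: 0.336
grip_force: 20.0
```

>>> servo_tool(
  series=[
    [0, 0, 0, 0, 0, 0.002, -1],
    [0, 0, 0, 0, 0, 0, -1],
    [0, 0, 0, 0, 0, 0, -1],
  ],
)

```text
clock: 12.8
tcp_pos: [583.8, -253.8, 147.7]
eef_rot: [0.0, 1.0, -0.0, 0.0]
ft_force: [-1.0, 0.5, 2.9]
grip_width: 0.339
grip_force: 20.0
```

>>> servo_tool(
  series=[
    [0, 0, 0, 0, 0, 0.002, -1],
    [0, 0, 0, 0, 0, 0, -1],
    [0, 0, 0, 0, 0, 0, -1],
  ],
)

```text
clock: 13.18
tcp_pos: [584.0, -254.0, 147.7]
eef_rot: [0.0, 1.0, -0.0, 0.001]
ft_force: [-3.8, 2.2, 7.3]
grip_width: 0.336
grip_force: 20.0
```

Contact came at z=147.7, exactly the predicted home height. Releasing.

>>> servo_tool(
  series=[
    [0, 0, 0, 0, 0, 0, 0.2],
    [0, 0, 0, 0, 0, 0, 0.2],
    [0, 0, 0, 0, 0, 0, 1],
    [0, 0, 0, 0, 0, 0, 1],
    [0, 0, 0, 0, 0, 0, 1],
  ],
)

```text
clock: 13.8
tcp_pos: [583.6, -253.8, 146.1]
eef_rot: [0.0, 1.0, 0.0, -0.0]
ft_force: [-0.7, 0.6, -0.0]
grip_width: 0.822
grip_force: 0.0
```

>>> servo_tool(
  series=[
    [0, 0, 0, 0, 0, 0, 1],
    [0, 0, 0, 0, 0, -0.03, 1],
    [0, 0, 0, 0, 0, -0.08, 1],
    [0, 0, 0, 0, 0, -0.1, 1],
    [0, 0, 0, 0, 0, 0, 1],
  ],
)

```text
clock: 14.42
tcp_pos: [586.4, -255.4, 258.9]
eef_rot: [0.0, 1.0, -0.003, 0.005]
ft_force: [0.5, -0.1, -0.3]
grip_width: 1.001
grip_force: 0.0
```

>>> servo_tool(
  series=[
    [0, 0, 0, 0, 0, 0, 1],
    [0, 0, 0, 0, 0, 0, 1],
  ],
)

```text
clock: 14.68
tcp_pos: [582.9, -253.4, 249.8]
eef_rot: [0.0, 1.0, 0.001, -0.001]
ft_force: [1.2, 0.0, -0.5]
grip_width: 0.997
grip_force: 0.0
```

```bash
python3 snap.py e1; python3 -c "
from cell import arm;import cv2
for n in ('scene','side'): cv2.imwrite(f'pics/{n}2.png',arm.grab_frame(n)[:,:,::-1])
import numpy as np
a=cv2.resize(cv2.imread('pics/scene2.png')[100:240,140:273],(399,420),interpolation=2)
b=cv2.resize(cv2.imread('pics/side2.png')[170:310,290:423],(399,420),interpolation=2)
cv2.imwrite('pics/e2.png',np.hstack([a,b]))
print(arm.state()['clock'])"
```

```text
[ 582.87992077 -253.36765123  249.83182168] [ 4.13514128e-04  9.99999127e-01  6.41605234e-04 -1.07818846e-03]
14.825
```

View pics/e2.png

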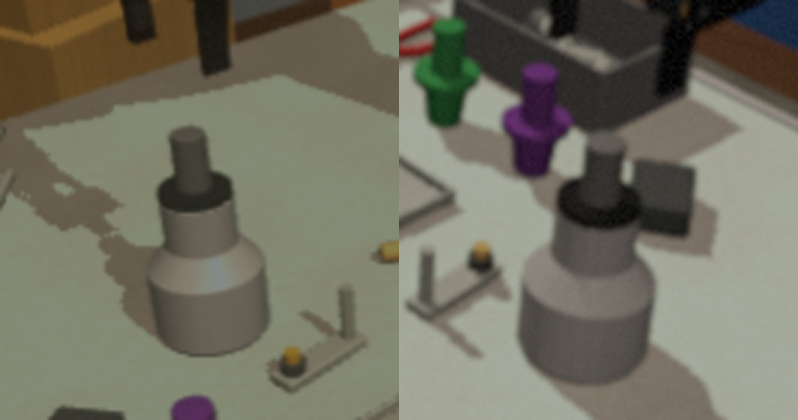

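The collar sits flush on the rim at (195,193) in scene and (600,203) in side. The stopper is upright, the flask hasn't moved and the gripper is clear, so I'm handing in.

```bash
python3 -c "
from cell import arm
print(arm.close_job())"
```

```text
the job is handed in; nothing more can be done
None
```

The small stopper was lowered into the flask's neck in the gripper and released with its collar flush on the rim. The flask looked unmoved in the last pictures, the gripper was clear, and the job was handed in at about 15 s; no verdict was returned.

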